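# Jack up one side of the vaccine cool box and hold it

### The job

A colleague must get at the feet under the bracket side of the small vaccine cool box. Carry the red lever jack over and stand it flat on the worktop with its round saddle centred under the yellow-marked lift point of the bracket, pump the lever once as a trial (press it down so that the box side rises, then let it come all the way up so that the box stands on its feet again), and then press the lever fully down a second time and finish while still holding it down, with the box side raised. Only the jack may carry the box: do not shove or lift it with the gripper, and leave the vial, the tape roll and the dish where they are.

Things in the scene. Friction and masses are not known exactly. Their poses are not given: they have to be found in the camera images.
- cool_box: loose white cool box with a blue lid, 200 (its x) x 180 (its y) x 113 mm high, about 2.2 kg, standing on four 10 mm rubber feet at x +-80, y +-70 mm; origin at the centre of its underside at worktop height. A steel bracket sticks out of its -y side (the robot's right) to y = -156 mm, 70 mm wide along x, its top 70 mm up (small gussets to 79 mm)
- lift_point (a point): the lift point: centre of the underside of the yellow round pad (38 mm across) under the bracket; in the cool box frame at (0, -128, 60) mm, i.e. 38 mm out from the box wall, with 60 mm of free height under it. A yellow disc with a black rim on top of the bracket marks the same spot. Axes as the cool box
- jack: loose red lever jack, about 0.7 kg; origin on the underside of its base plate, straight below the carry grip; +x points from the carry grip to the saddle, the lever points to -x. Base plate 260 x 84 x 8 mm, from x = -172 to +88 mm. Carry grip: an upright black block at x = y = 0, 40 mm along x, 20 mm wide along y, top at z = 92 mm, free to grasp across y from z = 52 mm up (below it the red tower, 40 mm wide)
- saddle_top (a point): centre of the top of the round steel saddle (32 mm across); in the jack frame at (70, 0, 44) mm when the lever is up. It rises straight up 75 mm per rad of the lever (34 mm in all), so it meets the lift pad at a lever angle of about 0.21 rad
- lever_pad (a point): centre of the top of the yellow pressing pad (40 x 36 mm) at the lever's end, the place to press down; 170 mm from the lever's pivot and 12 mm above the lever's centre line. The pivot lies in the jack frame at (-20, 0, 36) mm, its axle along y. Lever up: the pad is at about (-168, 0, 121) mm in the jack frame, sloping 0.45 rad down towards the pivot; lever fully down: level at (-190, 0, 48) mm
- jack_lever (a joint): lever angle, rad: 0 = up (0.45 rad above level), 0.45 = fully down (level, at its stop). A spring pushes it up (about 2 to 3 N at the pad, about 3 to 4 N more with the box on the saddle): it stays down only while held
- vial: loose small vaccine vial with a purple cap, 22 mm across, 47 mm tall, upright; origin at the centre of its underside; leave alone
- tape: loose roll of brown packing tape, 94 mm across, 48 mm tall; origin at the centre of its underside; leave alone
- dish: loose pale green round dish, 66 mm across, 11 mm tall; origin at the centre of its underside; leave alone

How it is judged:
By the outcome, as a careful person would: the job done as asked, in the order asked, and still so for the second after the job is handed in, while the arm keeps its last pose, push and grip.
It also fails if it takes over 64 s, if anything falls off the work surface, if the arm or the gripper's body presses on something with over 40 N, if the wrist force passes 120 N, or if a joint passes its speed limit or range.

### The arm

A 7-joint arm with a two-finger parallel gripper is mounted at the origin on a cart in front of the work surface, level with it; the furniture and walls round the work are solid. World frame = base frame: x ahead of the robot, y to its left, z up, the work surface at z = 0. Lengths are in m, angles in rad, forces in N, time in s.
With the tool pointing down it reaches from about 0.425 to 0.95 m from the base axis. Payload 4.7 kg.
Tool frame: the origin (TCP) lies midway between the tips of the shut fingers; the grasp point (between the pads) lies manip.grip_point_offset behind it (manip.grip_point_offset is the distance from the TCP to the grasp point, in m); z points along the fingers, y is the line along which they close (so a half turn about z gives the same grasp; the last joint's range is limited). The gripper opens to 87 mm and grips with 3 to 60 N. Pads are 19 mm wide; open, the fingers measure 117 mm over their backs; the gripper's body (75 mm by 190 mm) begins 51 mm behind the grasp point.
Start: joints at [1.082, 0.469, -0.049, 1.532, 0.024, 1.141, -0.082], TCP at [0.3, -0.605, 0.223] pointing down, gripper open.
Joint ranges: [-2.59, 2.59], [-0.33, 1.99], [-1.39, 1.29], [0.1, 2.45], [-1.04, 4.18], [0.21, 1.99], [-2.66, 2.66]. Speed limits (rad/s): [2.57, 2.57, 3.14, 3.14, 3.14, 3.14, 3.14].

### API

Orientations are given as [roll, pitch, yaw] about the fixed x, y, z axes, in that order (R = Rz(yaw) Ry(pitch) Rx(roll)).
In Python, from station import read_state, eyes, ticket, manip gives the robot as it stands. The module is installed in compiled form; this text tells all that it offers.
- The arm moves only by the shell command python3 -m inch 'ROWS' [FORCE]. ROWS is JSON, one flat list of numbers, 7 for each row, row after row: the shift along the world's x, y, z in m, then the turn, a rotation vector about the world's x, y, z in rad, then the finger opening in m, from 0 to 0.087. A call has 1 to 8 rows; each row is the pose to reach, as a shift and turn from the pose commanded when the call began; what a row does not reach only later rows make up. A row lasts 1/10 s, in which the tool goes at most 50 mm and 8.59 degrees, less where a joint would pass 70% of its speed; a pose out of reach is approached as far as the arm can. A call with a gripper value outside its range is refused whole. The fingers move at their own pace and stop on an object; FORCE is the grip in N (left out, the last holds). Time passes only in rows, so rows that repeat a pose let the fingers close. It gives the time, the measured TCP pose, the force, the opening and the grip force at its end, in the units of the state.
- read_state(): the state, without advancing time (a new reading comes with each control period).
- eyes.grab_frame(name): name is "side" or "top" or "wrist"; returns the picture (480x640x3 uint8, blue, green, red); there is no depth.
- eyes.camera_info(name): a dict with "vertical_fov" (degrees; the focal length in pixels is half the picture's height over the tangent of half this angle, whatever the lens; pixels are square), "cx", "cy" (the principal point, pixels), "world_from_camera" (4x4, takes a point from camera to world coordinates); the wrist camera has in their place "tool_from_camera" (4x4, takes a point from camera to tool coordinates, whose origin is the TCP and whose axes are the flange's). Camera axes: x right, y down, z forward; pixel columns grow to the right and rows downward; lengths in m; the calibration is good to about 2 mm. A picture is of the moment at which its call begins: read the wrist's pose just before it. camera_info takes no time and is no camera call.
- ticket.finish_job(): hands the job in; it is judged then, once.
The state is a dict: "t": time; "joint_positions": joint angles; "joint_velocities": joint speeds; "effort": joint torques, N m; "eef_pos": TCP position; "ee_rot": TCP orientation; "ft_force": force on the tool from outside, world axes, zero at the start; "torque": the same for the moment, N m; "grip_width": finger opening in m; "grip_force": force on a finger pad.
Only numpy, scipy, OpenCV 4.12 (cv2) and the standard library are available. Lean on these libraries where they do the work, as an engineer would, in place of code of your own. Each camera call takes 0.05 s, during which the arm holds its last target. There are 200 camera calls.

## Working session

There is one attempt and no reset: what is moved stays moved. The work goes in short steps, Python scripts to look and compute and a shell command to move; the robot and the scene stay as the last step left them, time stands still between calls to the robot, and variables do not carry over. Pictures are saved under pics/ and viewed, at most 12 in all, crops included, and the job is handed in when it is done.

```bash
mkdir -p pics
python3 - <<'E'
from station import read_state, eyes, manip
import cv2
for n in ("top","side"):
    cv2.imwrite(f"pics/{n}0.png",eyes.grab_frame(n)); print(n,eyes.camera_info(n))
print(eyes.camera_info("wrist"))
print(read_state(),manip.grip_point_offset)
E
```

```text
top {'vertical_fov': 50.38780733855237, 'cx': 310.77151646079193, 'cy': 246.2247524987669, 'world_from_camera': array([[-0.02118178, -0.99328174,  0.11376608,  0.42946178],
       [-0.99969812,  0.01962553, -0.01478215, -0.08080828],
       [ 0.01245012, -0.11404485, -0.99339759,  1.28063379],
       [ 0.        ,  0.        ,  0.        ,  1.        ]])}
side {'vertical_fov': 42.216024299528804, 'cx': 322.37303149671624, 'cy': 237.87159545716332, 'world_from_camera': array([[-0.95704876, -0.12976715,  0.25926466,  0.19871873],
       [-0.28977216,  0.39890869, -0.87000227,  1.15167172],
       [ 0.00947479, -0.90776227, -0.41937797,  0.68180487],
       [ 0.        ,  0.        ,  0.        ,  1.        ]])}
{'vertical_fov': 68.38026310745005, 'cx': 314.4729892407497, 'cy': 242.09834333349298, 'tool_from_camera': array([[ 1.98125005e-04, -9.68310896e-01, -2.49747810e-01,
         6.76459206e-02],
       [ 9.99999028e-01, -1.52882162e-04,  1.38604729e-03,
        -6.29627903e-05],
       [-1.38030668e-03, -2.49747842e-01,  9.68309925e-01,
        -1.61703466e-01],
       [ 0.00000000e+00,  0.00000000e+00,  0.00000000e+00,
         1.00000000e+00]])}
{'t': 0.1, 'joint_positions': array([ 1.08211964,  0.46939304, -0.04859687,  1.53354123,  0.02409015,
        1.14098667, -0.08232027]), 'joint_velocities': array([-2.98475922e-05, -1.84574827e-03,  2.80395538e-04, -3.54196522e-03,
       -1.02463839e-03,  8.15091914e-05, -7.50498601e-04]), 'effort': array([ 6.65504995e-04, -5.09170568e+01, -8.12647166e-02, -2.36827540e+01,
       -6.15042122e-02,  3.45050928e-02,  8.06431035e-05]), 'eef_pos': array([ 0.29931559, -0.6044279 ,  0.22159669]), 'ee_rot': array([-3.13985010e+00,  4.89327316e-05,  4.59782339e-01]), 'ft_force': array([-0.73095712,  0.40925773,  0.5187652 ]), 'torque': array([-0.02381111,  0.02532217, -0.00362138]), 'grip_force': 0.0, 'grip_width': 0.08700387640147136} 0.0187
```

View pics/top0.png

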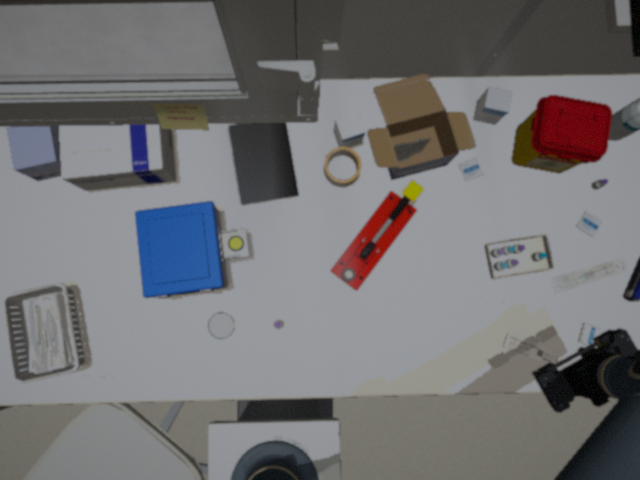

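View pics/side0.png

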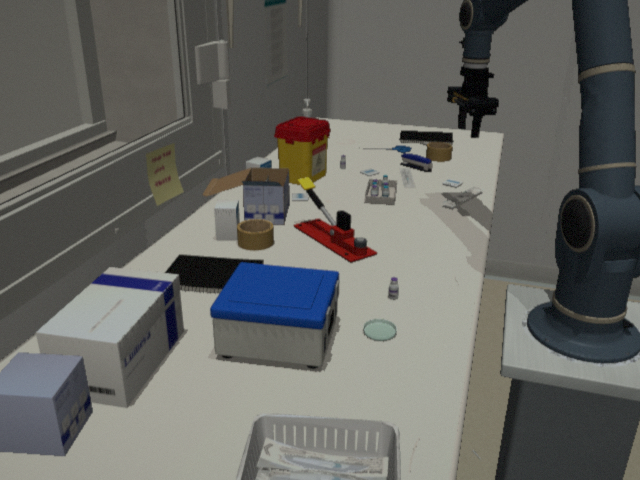

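The top view shows the jack at about (375,240), lever to the upper right, and the saddle at (348,274). The box is at (181,250) with the marker at (236,243), the vial at (279,324), the dish at (221,325) and the tape at (342,166). I'll enlarge it to read these more closely.

Run:
```python
import cv2
im=cv2.imread("pics/top0.png")[150:350,125:440]
im=cv2.resize(im,None,fx=2.5,fy=2.5,interpolation=cv2.INTER_CUBIC); cv2.imwrite("pics/topc.png",im)
```

```text
(no output)
```

View pics/topc.png

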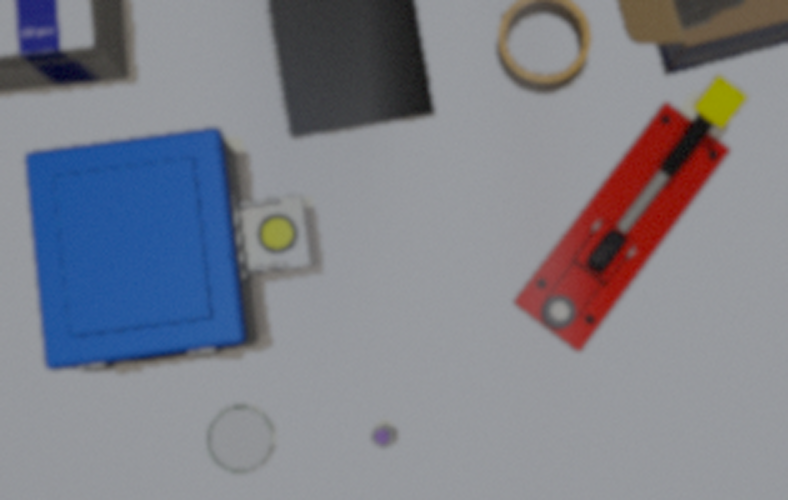

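```bash
cat > h.py <<'E'
import numpy as np
from station import eyes, read_state
from scipy.spatial.transform import Rotation as R
def proj(n,u,v,z,T=None):
    c=eyes.camera_info(n); f=240/np.tan(np.radians(c["vertical_fov"]/2))
    T=c["world_from_camera"] if T is None else T
    d=T[:3,:3]@np.array([(u-c["cx"])/f,(v-c["cy"])/f,1.]); o=T[:3,3]
    return o+d*(z-o[2])/d[2]
def wristT():
    s=read_state(); T=np.eye(4); T[:3,:3]=R.from_euler("xyz",s["ee_rot"]).as_matrix(); T[:3,3]=s["eef_pos"]
    return T@eyes.camera_info("wrist")["tool_from_camera"]
E
python3 - <<'E'
from h import *
P={}
for k,u,v,z in [("mark",278,234,.07),("l1",27,155,.113),("l2",219,130,.113),("l3",245,344,.113),("l4",48,367,.113),
 ("b1",667,103,.008),("b2",728,150,.008),("b3",580,350,.008),("b4",515,302,.008),("sad",559,312,.044),("grip",607,251,.092),("pad",720,102,.121),
 ("vial",384,435,.047),("dish",241,438,.005),("tape",544,42,.048)]:
    P[k]=proj("top",125+u/2.5,150+v/2.5,z); print(k,P[k].round(4))
c=(P["b1"]+P["b2"]+P["b3"]+P["b4"])/4; ax=(P["b3"]+P["b4"]-P["b1"]-P["b2"])/2
a=np.arctan2(ax[1],ax[0]); L=np.hypot(*ax[:2]); print("jack yaw",a,"len",L,"origin",c[:2]+.042*ax[:2]/L,"saddle pred",c[:2]+.112*ax[:2]/L)
e=P["l1"]+P["l2"]-P["l3"]-P["l4"]; print("box x dir",np.arctan2(e[1],e[0]), "y", np.arctan2(*( (P["l1"]+P["l4"]-P["l2"]-P["l3"])[[1,0]])))
b=(P["l1"]+P["l2"]+P["l3"]+P["l4"])/4; th=np.arctan2(e[1],e[0]);print(b, "lift pred",b[:2]+.128*np.array([np.sin(th),-np.cos(th)]))
E
```

```text
mark [0.5779 0.0789 0.07  ]
l1 [0.6508 0.3046 0.113 ]
l2 [0.671  0.1275 0.113 ]
l3 [0.4723 0.1037 0.113 ]
l4 [0.4552 0.2821 0.113 ]
b1 [ 0.7122 -0.3092  0.008 ]
b2 [ 0.6625 -0.3693  0.008 ]
b3 [ 0.4633 -0.2125  0.008 ]
b4 [ 0.5124 -0.149   0.008 ]
sad [ 0.4995 -0.1895  0.044 ]
grip [ 0.5531 -0.2321  0.092 ]
pad [ 0.6871 -0.3383  0.121 ]
vial [ 0.3852 -0.0183  0.047 ]
dish [0.3838 0.1249 0.005 ]
tape [ 0.7672 -0.1822  0.048 ]
jack yaw 2.4702264520843413 len 0.2547846162146959 origin [ 0.55470122 -0.23385045] saddle pred [ 0.49989314 -0.19030651]
box x dir 0.11665383359601161 y 1.6753929963568794
[0.56231458 0.2044895  0.113     ] lift pred [0.57721243 0.07735943]
```

```bash
python3 -m inch '[0.16,0.24,0,0,0,1.0,0.08, 0.16,0.24,0,0,0,1.0,0.08, 0.16,0.24,0,0,0,1.0,0.08, 0.16,0.24,0,0,0,1.0,0.08, 0.16,0.24,0,0,0,1.0,0.08, 0.16,0.24,0,0,0,1.0,0.08, 0.16,0.24,0,0,0,1.0,0.08, 0.16,0.24,0,0,0,1.0,0.08]' 30
python3 -m inch '[0.0945,0.1315,0,0,0,1.01,0.08, 0.0945,0.1315,0,0,0,1.01,0.08, 0.0945,0.1315,0,0,0,1.01,0.08, 0.0945,0.1315,0,0,0,1.01,0.08, 0.0945,0.1315,0,0,0,1.01,0.08, 0.0945,0.1315,0,0,0,1.01,0.08, 0.0945,0.1315,0,0,0,1.01,0.08, 0.0945,0.1315,0,0,0,1.01,0.08]'
python3 -m inch '[0,0,0,0,0,0,0.08, 0,0,0,0,0,0,0.08]'
python3 - <<'E'
from h import *
import cv2
T=wristT(); cv2.imwrite("pics/w1.png",eyes.grab_frame("wrist")); np.save("T1.npy",T); s=read_state(); print(s["eef_pos"],s["ee_rot"],s["joint_positions"])
E
```

```text
t: 0.9
eef_pos: [0.4601, -0.3635, 0.2222]
ee_rot: [-3.141, -0.001, 1.463]
ft_force: [-0.8, -0.9, -0.4]
grip_width: 0.08
grip_force: 0.0
t: 1.7
eef_pos: [0.5533, -0.2351, 0.2219]
ee_rot: [-3.141, -0.001, 2.465]
ft_force: [-0.4, -0.3, 0.3]
grip_width: 0.0796
grip_force: 0.0
t: 1.9
eef_pos: [0.5538, -0.2341, 0.2224]
ee_rot: [-3.141, -0.0, 2.466]
ft_force: [0.2, -1.0, -0.2]
grip_width: 0.0801
grip_force: 0.0
[ 0.55389502 -0.2338578   0.22249458] [-3.14135371e+00 -6.35353926e-05  2.46720957e+00] [ 0.77659303  0.41269324 -0.59785696  1.69031062  0.25408009  1.11720138
  1.00190737]
```

View pics/w1.png

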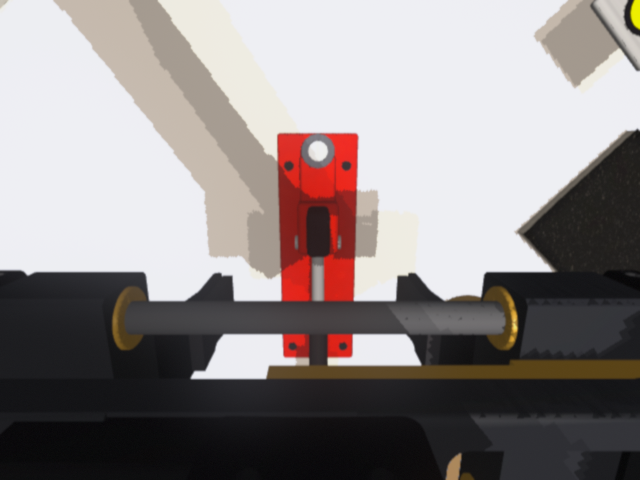

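The wrist view shows the jack straight and centred between the fingers: saddle at (318,151), front base edge from (278,134) to (357,133), grip top edge at about row 207.

Run:
```python
from h import *
T=np.load("T1.npy")
s=proj("wrist",318,151,.044,T);a=proj("wrist",278,134,.008,T);b=proj("wrist",357,133,.008,T)
g=proj("wrist",318,207,.092,T)
d=a-b; yaw=np.arctan2(d[1],d[0])+np.pi/2
# tail corners
c1=proj("wrist",284,356,.008,T);c2=proj("wrist",352,356,.008,T); ax=(a+b-c1-c2)/2; y2=np.arctan2(ax[1],ax[0])
print(s,a,b,g,yaw%(2*np.pi),y2,np.hypot(*ax[:2]))
u=np.array([np.cos(y2),np.sin(y2)]);print("origin",s[:2]-.07*u, (a+b)[:2]/2-.088*u)
```

```text
[ 0.50270445 -0.18958507  0.044     ] [ 0.46436456 -0.21073822  0.008     ] [ 0.51389911 -0.14730723  0.008     ] [ 0.5376886  -0.21801322  0.092     ] 5.620187078377513 2.471060398984301 0.25559887279932847
origin [ 0.55754882 -0.23308329] [ 0.55807905 -0.23370619]
```

```bash
python3 -m inch '[0.0025,0.0005,-0.04,0,0,0.004,0.08, 0.0025,0.0005,-0.08,0,0,0.004,0.08, 0.0025,0.0005,-0.12,0,0,0.004,0.08, 0.0025,0.0005,-0.15,0,0,0.004,0.08, 0.0025,0.0005,-0.166,0,0,0.004,0.08, 0.0025,0.0005,-0.166,0,0,0.004,0.08, 0.0025,0.0005,-0.166,0,0,0.004,0.04, 0.0025,0.0005,-0.166,0,0,0.004,0.0]' 45
python3 -m inch '[0,0,0,0,0,0,0,0,0,0,0,0,0,0,0,0,0,0,0,0,0,0,0,0,0,0,0,0,0,0,0,0,0,0,0]'
```

```text
t: 2.75
eef_pos: [0.5581, -0.2332, 0.0585]
ee_rot: [3.14, 0.003, 2.474]
ft_force: [0.3, -0.2, 0.2]
grip_width: 0.0713
grip_force: 0.0
t: 3.25
eef_pos: [0.5566, -0.2329, 0.0567]
ee_rot: [3.142, 0.0, 2.474]
ft_force: [0.6, 0.3, -0.3]
grip_width: 0.0322
grip_force: 0.0
```

```bash
python3 -m inch '[0,0,0,0,0,0,0,0,0,0,0,0,0,0,0,0,0,0,0,0,0,0,0,0,0,0,0,0]'
python3 -m inch '[0,0,0.01,0,0,0,0,0,0,0.02,0,0,0,0,0,0,0.03,0,0,0,0,0,0,0.03,0,0,0,0,0,0,0.03,0,0,0,0]'
```

```text
t: 3.65
eef_pos: [0.5567, -0.2328, 0.0565]
ee_rot: [3.141, -0.0, 2.474]
ft_force: [0.5, 0.3, -1.2]
grip_width: 0.0198
grip_force: 45.0
t: 4.15
eef_pos: [0.5565, -0.233, 0.0869]
ee_rot: [3.142, 0.0, 2.474]
ft_force: [-0.2, 0.2, -7.7]
grip_width: 0.0198
grip_force: 45.0
```

```bash
python3 -m inch '[0.005,0.017,0.01,0,0,-0.1,0,0.01,0.034,0.01,0,0,-0.2,0,0.015,0.05,0.01,0,0,-0.3,0,0.02,0.067,0.01,0,0,-0.4,0,0.026,0.084,0.01,0,0,-0.5,0,0.031,0.1,0.01,0,0,-0.6,0,0.036,0.117,0.01,0,0,-0.7,0,0.041,0.133,0.01,0,0,-0.794,0]'
python3 -m inch '[0,0,0,0,0,0,0,0,0,0,0,0,0,0,0,0,0,0,0,0,0,0,0,0,0,0,0,0]'
python3 - <<'E'
from h import *
import cv2
T=wristT(); cv2.imwrite("pics/w2.png",eyes.grab_frame("wrist")); np.save("T2.npy",T); s=read_state(); print(s["eef_pos"],s["ee_rot"])
E
```

```text
t: 4.95
eef_pos: [0.5973, -0.0988, 0.0959]
ee_rot: [-3.141, -0.001, 1.676]
ft_force: [0.8, -0.7, -6.0]
grip_width: 0.0196
grip_force: 45.0
t: 5.35
eef_pos: [0.5971, -0.1012, 0.0963]
ee_rot: [-3.141, 0.0, 1.678]
ft_force: [0.4, -0.2, -7.2]
grip_width: 0.02
grip_force: 45.0
[ 0.59723426 -0.10104694  0.09638341] [-3.14116903e+00  2.21004258e-04  1.67848358e+00]
```

View pics/w2.png

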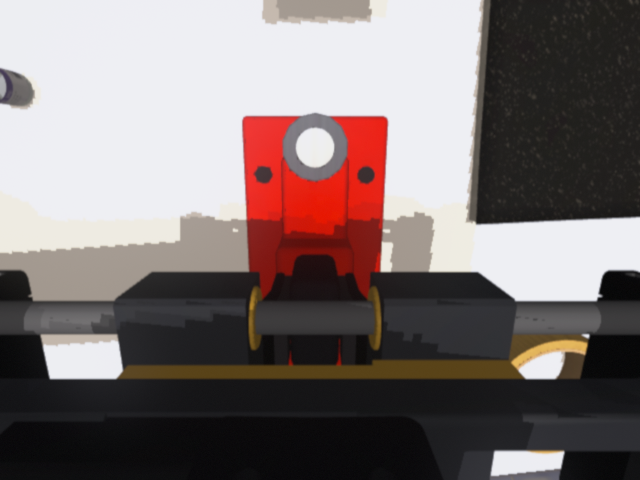

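The jack hangs straight, saddle at (315,147) and front edge at row 117. The bracket isn't in view yet, only its shadow at the top.

```bash
python3 -m inch '[0,0,-0.015,0,0,0,0,0,0,-0.03,0,0,0,0,-0.003,0.025,-0.034,0,0,0,0,-0.0055,0.05,-0.034,0,0,0,0,-0.0055,0.05,-0.034,0,0,0,0,-0.0055,0.05,-0.034,0,0,0,0,-0.0055,0.05,-0.034,0,0,0,0]'
python3 - <<'E'
from h import *
import cv2
T=np.load("T2.npy"); s=proj("wrist",315,147,.084,T); o=np.array([0.59723,-0.10105]); d=s[:2]-o; print(s,np.hypot(*d),np.arctan2(d[1],d[0]))
T=wristT(); im=eyes.grab_frame("wrist"); np.save("T3.npy",T); s=read_state(); print(s["eef_pos"],s["ee_rot"])
cv2.imwrite("pics/w3.png",im)
E
```

```text
t: 6.1
eef_pos: [0.5917, -0.0511, 0.0616]
ee_rot: [-3.14, 0.001, 1.679]
ft_force: [-0.3, -0.3, -7.4]
grip_width: 0.0195
grip_force: 45.0
[ 0.58964336 -0.03210526  0.084     ] 0.06936090293809304 1.6803948056901319
[ 0.59178863 -0.0513037   0.06182595] [-3.14055281e+00  6.45841056e-04  1.67815973e+00]
```

View pics/w3.png

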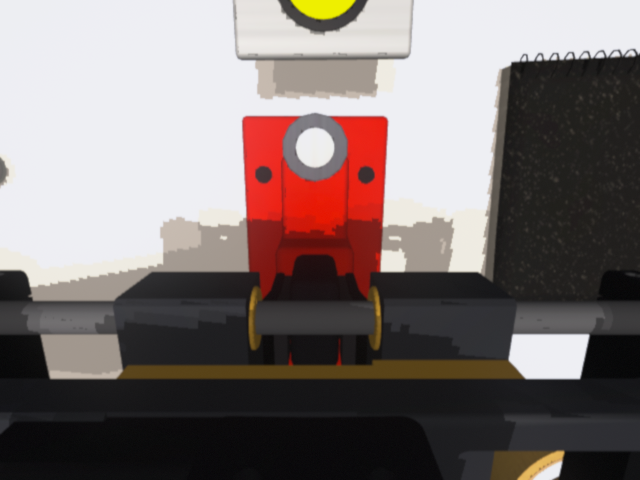

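The bracket's outer edge is seen from (236,54) to (410,54), parallel to the jack front. The marker's rim bottom is at (322,31).

Run:
```python
from h import *
T=np.load("T3.npy"); a=proj("wrist",236,53,.07,T)[:2]; b=proj("wrist",410,53,.07,T)[:2]
d=b-a; yaw=np.arctan2(d[1],d[0])+np.pi/2; u=np.array([np.cos(yaw),np.sin(yaw)]); rim=proj("wrist",322,31,.07,T)[:2]
print(a,b,np.hypot(*d),yaw,"lift",(a+b)/2+.028*u,"rim",rim, "top-est",[.5779,.0789])
s=proj("wrist",315,147,.05,T)[:2]; print("saddle",s)
```

```text
[0.54934959 0.05003928] [0.61742054 0.05742748] 0.06847071667156024 1.678909977110257 lift [0.58036378 0.0815699 ] rim [0.58211949 0.061383  ] top-est [0.5779, 0.0789]
saddle [0.58413237 0.01805032]
```

```bash
python3 -m inch '[-0.001,0.016,0,0,0,0,0,-0.002,0.032,0,0,0,0,0,-0.003,0.048,0,0,0,0,0,-0.0038,0.063,0,0,0,0,0,-0.0038,0.0635,0,0,0,0,0,-0.0038,0.0635,0,0,0,0,0,-0.0038,0.0635,0,0,0,0,0]'
python3 - <<'E'
from h import *
import cv2
T=wristT(); im=eyes.grab_frame("wrist"); np.save("T4.npy",T); s=read_state(); print(s["eef_pos"],s["ee_rot"])
cv2.imwrite("pics/w4.png",im)
E
```

```text
t: 6.85
eef_pos: [0.5883, 0.0124, 0.0625]
ee_rot: [-3.141, 0.001, 1.679]
ft_force: [-0.1, -1.7, -7.2]
grip_width: 0.0194
grip_force: 45.0
[0.58835814 0.01221409 0.06247795] [-3.14142901e+00  1.01116478e-03  1.67822691e+00]
```

View pics/w4.png

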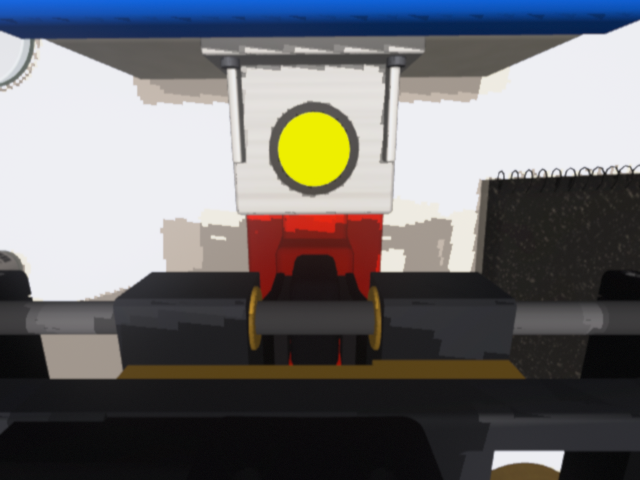

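The marker disc is centred at (314,148). Nothing is touching.

Run:
```python
from h import *
T=np.load("T4.npy"); m=proj("wrist",314,148,.0705,T)[:2]; s=proj("wrist",315,147,.0503,T)[:2]; print(m,s,m-s)
```

```text
[0.58042316 0.0809136 ] [0.58082406 0.08152281] [-0.0004009  -0.00060921]
```

```bash
python3 -m inch '[-0.0003,-0.0006,-0.002,0,0,0,0,-0.0003,-0.0006,-0.004,0,0,0,0,-0.0003,-0.0006,-0.0055,0,0,0,0,-0.0003,-0.0006,-0.0055,0,0,0,0,-0.0003,-0.0006,-0.0055,0,0,0,0]'
```

```text
t: 7.4
eef_pos: [0.588, 0.0129, 0.057]
ee_rot: [3.142, -0.0, 1.68]
ft_force: [0.1, 0.6, -6.3]
grip_width: 0.0198
grip_force: 45.0
```

```bash
python3 -m inch '[0,0,-0.0008,0,0,0,0,0,0,-0.0008,0,0,0,0,0,0,-0.0008,0,0,0,0]'
```

```text
t: 7.7
eef_pos: [0.5881, 0.0131, 0.0565]
ee_rot: [3.141, -0.0, 1.68]
ft_force: [0.2, 1.1, -4.5]
grip_width: 0.0196
grip_force: 45.0
```

Touching down. One more small step, then open; the fingers clear the grip sideways before I rise.

```bash
python3 -m inch '[0,0,-0.0006,0,0,0,0,0,0,-0.0006,0,0,0,0,0,0,-0.0006,0,0,0,0.02,0,0,-0.0006,0,0,0,0.03,0,0,-0.0006,0,0,0,0.05,0,0,-0.0006,0,0,0,0.05,0,0,-0.0006,0,0,0,0.05]'
python3 -m inch '[0,0,0.03,0,0,0,0.05,0,0,0.07,0,0,0,0.05,0,0,0.11,0,0,0,0.05,0,0,0.14,0,0,0,0.0,0,0,0.14,0,0,0,0.0,0,0,0.14,0,0,0,0.0]'
python3 - <<'E'
from h import *
import cv2
T=wristT(); im=eyes.grab_frame("wrist"); np.save("T5.npy",T); s=read_state(); print(s["eef_pos"],s["ee_rot"])
t=cv2.resize(eyes.grab_frame("top")[180:300,200:360],(640,480),interpolation=cv2.INTER_CUBIC)
cv2.imwrite("pics/w5.png",cv2.resize(np.hstack([im,t]),(800,300),interpolation=cv2.INTER_AREA))
E
```

```text
t: 8.4
eef_pos: [0.5883, 0.013, 0.0557]
ee_rot: [3.141, -0.0, 1.68]
ft_force: [-0.0, -0.7, -0.3]
grip_width: 0.0436
grip_force: 0.0
t: 9.0
eef_pos: [0.5882, 0.0129, 0.1961]
ee_rot: [3.14, 0.0, 1.68]
ft_force: [0.5, 0.2, -0.5]
grip_width: 0.0334
grip_force: 0.0
[0.58741094 0.0127407  0.19487678] [-3.14042491e+00  1.43183842e-04  1.67969892e+00]
```

View pics/w5.png

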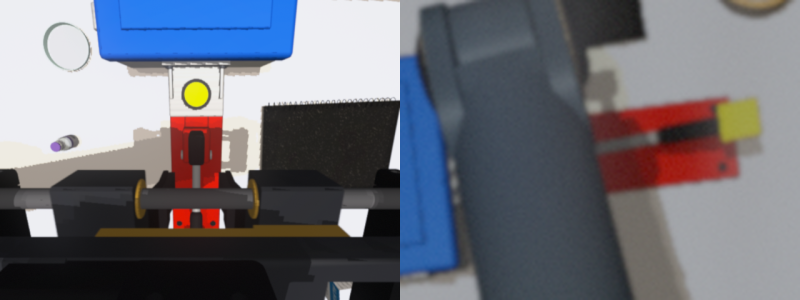

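Jack released and standing aligned, and the fingers are clear. Next I close them and go above the lever pad.

```bash
python3 -c "
from h import *
print(proj('top',336,227,.121))"
python3 -m inch '[0.009,-0.08,0,0,0,0,0,0.018,-0.167,0,0,0,0,0,0.018,-0.167,0,0,0,0,0,0.018,-0.167,0,0,0,0,0,0.018,-0.167,-0.02,0,0,0,0,0.018,-0.167,-0.04,0,0,0,0,0.018,-0.167,-0.04,0,0,0,0,0.018,-0.167,-0.04,0,0,0,0]'
python3 -m inch '[0,0,0,0,0,0,0,0,0,0,0,0,0,0]' 20
python3 - <<'E'
from h import *
import cv2
t=eyes.grab_frame("side")[60:380,180:500]
cv2.imwrite("pics/s6.png",cv2.resize(t,(600,600),interpolation=cv2.INTER_CUBIC))
E
```

```text
[ 0.60560774 -0.15701357  0.121     ]
t: 9.9
eef_pos: [0.6055, -0.1533, 0.1547]
ee_rot: [-3.14, -0.001, 1.681]
ft_force: [1.0, -0.5, -0.4]
grip_width: 0.0005
grip_force: 0.0
t: 10.1
eef_pos: [0.6067, -0.1538, 0.1567]
ee_rot: [3.14, 0.0, 1.68]
ft_force: [-0.1, -0.2, 1.1]
grip_width: 0.0002
grip_force: 0.0
```

View pics/s6.png

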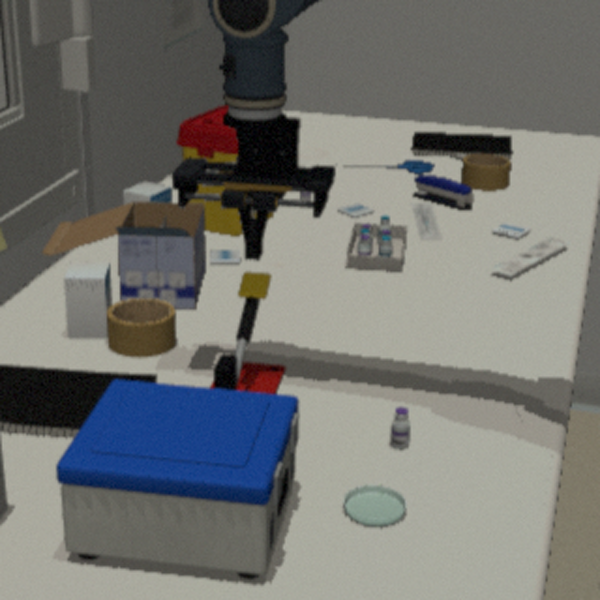

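Closed fingers are right above the yellow lever pad. First trial press, along the pad's arc.

```bash
python3 -m inch '[0,-0.001,-0.02,0,0,0,0,0,-0.002,-0.03,0,0,0,0,0,-0.005,-0.04,0,0,0,0,0.001,-0.009,-0.05,0,0,0,0,0.001,-0.013,-0.06,0,0,0,0,0.002,-0.016,-0.07,0,0,0,0,0.002,-0.018,-0.08,0,0,0,0,0.002,-0.018,-0.08,0,0,0,0]'
python3 -m inch '[0,-0.002,-0.01,0,0,0,0,0,-0.003,-0.018,0,0,0,0,0,-0.004,-0.025,0,0,0,0,0,-0.004,-0.028,0,0,0,0,0,-0.004,-0.028,0,0,0,0,0,-0.004,-0.028,0,0,0,0]'
```

```text
t: 10.95
eef_pos: [0.608, -0.173, 0.0748]
ee_rot: [-3.141, 0.0, 1.679]
ft_force: [-1.0, -1.1, 5.1]
grip_width: 0.0008
grip_force: 2.5
t: 11.55
eef_pos: [0.6088, -0.1767, 0.0486]
ee_rot: [3.14, 0.001, 1.679]
ft_force: [-0.8, -1.3, 6.3]
grip_width: 0.0007
grip_force: 3.0
```

```bash
python3 -m inch '[0,0,-0.0015,0,0,0,0,0,0,-0.0015,0,0,0,0,0,0,-0.0015,0,0,0,0,0,0,-0.0015,0,0,0,0]'
python3 - <<'E'
from h import *
import cv2
t=eyes.grab_frame("side")[210:390,180:420]
cv2.imwrite("pics/s7.png",cv2.resize(t,(800,600),interpolation=cv2.INTER_CUBIC))
E
```

```text
t: 11.95
eef_pos: [0.6089, -0.1767, 0.048]
ee_rot: [3.14, 0.001, 1.679]
ft_force: [-1.9, 0.3, 10.3]
grip_width: 0.0004
grip_force: 5.4
```

View pics/s7.png

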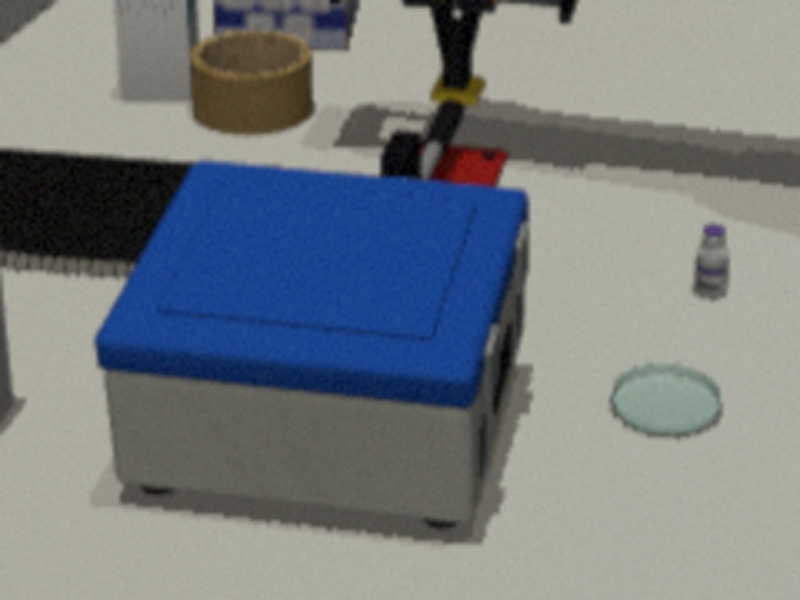

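The lever is at its stop (10 N), the pad level at 48 mm, and the box side is raised. Now I let it come up slowly along the arc, ending clear of the pad.

```bash
python3 -m inch '[0,0.001,0.01,0,0,0,0,0,0.002,0.018,0,0,0,0,0,0.004,0.026,0,0,0,0,0,0.006,0.034,0,0,0,0,-0.001,0.009,0.042,0,0,0,0,-0.001,0.012,0.05,0,0,0,0,-0.001,0.015,0.058,0,0,0,0,-0.002,0.018,0.068,0,0,0,0]'
python3 -m inch '[0,0.002,0.012,0,0,0,0,0,0.004,0.024,0,0,0,0,0,0.004,0.04,0,0,0,0,0,0.004,0.04,0,0,0,0,0,0.004,0.04,0,0,0,0,0,0.004,0.04,0,0,0,0,0,0.004,0.04,0,0,0,0]'
python3 - <<'E'
from h import *
import cv2
im=cv2.imread("pics/s6.png")
t=cv2.resize(eyes.grab_frame("side")[60:380,180:500],(600,600),interpolation=cv2.INTER_CUBIC)
cv2.imwrite("pics/s8.png",np.hstack([im[230:600,50:450],t[230:600,50:450]]))
E
```

```text
t: 12.8
eef_pos: [0.606, -0.1569, 0.1144]
ee_rot: [3.142, -0.001, 1.68]
ft_force: [0.5, 1.9, 1.0]
grip_width: 0.0006
grip_force: 0.8
t: 13.5
eef_pos: [0.6054, -0.154, 0.1532]
ee_rot: [-3.14, -0.001, 1.68]
ft_force: [0.3, -0.4, -0.5]
grip_width: 0.0009
grip_force: 0.0
```

View pics/s8.png

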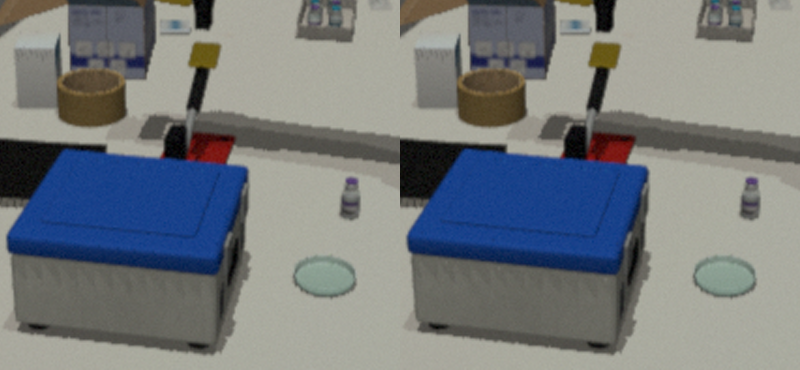

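Before and after match: the lever is fully up and the box is on its feet. Second press.

```bash
python3 -m inch '[0,-0.001,-0.02,0,0,0,0,0,-0.002,-0.03,0,0,0,0,0,-0.005,-0.04,0,0,0,0,0.001,-0.009,-0.05,0,0,0,0,0.001,-0.013,-0.06,0,0,0,0,0.002,-0.016,-0.07,0,0,0,0,0.002,-0.018,-0.08,0,0,0,0,0.002,-0.018,-0.08,0,0,0,0]'
python3 -m inch '[0,-0.002,-0.01,0,0,0,0,0,-0.003,-0.018,0,0,0,0,0,-0.004,-0.025,0,0,0,0,0,-0.004,-0.0285,0,0,0,0,0,-0.004,-0.0285,0,0,0,0,0,-0.004,-0.0285,0,0,0,0,0,-0.004,-0.0285,0,0,0,0,0,-0.004,-0.0285,0,0,0,0]'
python3 -m inch '[0,0,0,0,0,0,0,0,0,0,0,0,0,0,0,0,0,0,0,0,0,0,0,0,0,0,0,0]'
```

```text
t: 14.35
eef_pos: [0.6077, -0.1725, 0.0732]
ee_rot: [-3.141, -0.0, 1.679]
ft_force: [-2.0, 0.4, 5.0]
grip_width: 0.0006
grip_force: 2.5
t: 15.15
eef_pos: [0.6088, -0.1759, 0.0478]
ee_rot: [3.14, 0.001, 1.68]
ft_force: [-3.8, 0.9, 12.6]
grip_width: 0.0005
grip_force: 6.4
t: 15.55
eef_pos: [0.6087, -0.1759, 0.0478]
ee_rot: [3.14, 0.001, 1.68]
ft_force: [-3.6, 0.7, 13.4]
grip_width: 0.0004
grip_force: 6.4
```

The lever is at its stop, held down with 13 N and steady. Handing in.

```bash
python3 -c "
from station import ticket
print(ticket.finish_job())"
```

```text
the job is handed in; nothing more can be done
None
```

I handed the job in at about 15.6 s of the 64 s limit. The jack stands under the lift point, measured within 1 mm just before it was set down. I pumped the lever once and let it come fully up, and it is now pressed down to its stop and held at about 13 N with the box side raised.

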